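# Build the press stack on the bolster plate

### The arm

A 7-joint arm with a two-finger parallel gripper is mounted at the origin on the work surface. World frame = base frame: x ahead of the robot, y to its left, z up, the work surface at z = 0. Lengths are in m, angles in rad, forces in N, time in s.
With the tool pointing down it reaches from about 0.425 to 0.925 m from the base axis. Payload 6.8 kg.
Tool frame: the origin (TCP) lies on the mounting face of the last link; the fingertips stand 173 mm ahead of it and the grasp point (between the pads) lies 155 mm ahead of it; z points along the fingers, y is the line along which they close (so a half turn about z gives the same grasp; the last joint's range is limited). The gripper opens to 85 mm and grips with 20 to 120 N. Pads are 22 mm wide; open, the fingers measure 114 mm over their backs; the gripper's body (76 mm by 85 mm) begins 54 mm behind the grasp point. The pads swing forward as they close: fully open they stand 13 mm farther back than shut.
Start: joints at [1.02, 0.477, 0.022, 1.555, -0.011, 1.109, -0.083], TCP at [0.289, -0.61, 0.405] pointing down, gripper open.
Joint ranges: [-2.96, 2.96], [-0.34, 2.1], [-1.41, 1.46], [0.24, 2.44], [-1.37, 4.51], [0.17, 1.92], [-2.96, 2.96]. Speed limits (rad/s): [2.39, 2.39, 3.14, 3.14, 3.14, 3.14, 3.14].

### API

Orientations are given as a unit quaternion [w, x, y, z].
In Python, from station import bot gives the robot as it stands. The module is installed in compiled form; this text tells all that it offers.
- The arm moves only by the shell command python3 -m pendant 'ROWS' [FORCE]. ROWS is JSON, a list of rows, each a list of 5 numbers: the finger opening in m, from 0 to 0.0854, then the shift along the tool's x, y, z in m, then the turn about the tool's z in degrees. In form: [[jaw, x, y, z, yaw], ...]. A call has 1 to 12 rows; each row shifts and turns the commanded pose from where the row before left it, along the tool's axes as they then stand; what a row does not reach is not made up. A row lasts 1/12 s, in which the tool goes at most 41.7 mm and 7.16 degrees, less where a joint would pass 70% of its speed; a pose out of reach is approached as far as the arm can. A call with a gripper value outside its range is refused whole. The fingers move at their own pace and stop on an object; FORCE is the grip in N (left out, the last holds). Time passes only in rows, so rows that do not move let the fingers close. It gives the time, the measured TCP pose, the force, the opening and the grip force at its end, in the units of the state.
- bot.get_obs(): the state, without advancing time (a new reading comes with each control period).
- bot.read_camera(name): name is "side" or "top"; returns (picture, depth): 420x560x3 uint8, blue, green, red; 420x560 float32, m along the optical axis (not along the pixel's ray), 0 where there is no reading.
- bot.camera_model(name): a dict with "intrinsics" (3x3 intrinsics, pixels), "dist_coeffs" ([k1, k2, p1, p2, k3] as OpenCV has them; the pictures are not rectified), "R" (3x3) and "t" (3): a world point X has camera coordinates R X + t. Camera axes: x right, y down, z forward; pixel columns grow to the right and rows downward; lengths in m; the calibration is good to about 2 mm. A picture is of the moment at which its call begins. camera_model takes no time and is no camera call.
- bot.hand_in(): hands the job in; it is judged then, once.
Trained networks look in the newest picture that a camera, given by its name, has taken for a name from the list of things; names that differ only in an ending like _2 or _b are one class to them, and where a whole thing is asked for, a point or a joint stands for the part that bears it (a point fixed in the world has none). Each returns a list of dicts, best first, with "score" (0 to 1); they miss things now and then, are a little off and sometimes report something else, mostly with a low value. They report only what shows in the picture. A call takes as long as a camera call. They do not tell look-alikes from the thing itself.
- bot.boxes_of(name, camera): "at" ([column, row] in pixels, amid what is visible of it).
- bot.trace(name, camera): "mask" (420x560 bool, what is visible of it) and "at" ([column, row] in pixels, amid what is visible of it).
- bot.pinpoint(name, camera): "at" ([column, row] in pixels: a listed point, or the origin of a listed thing).
The state is a dict: "t": time; "q": joint angles; "joint_vel": joint speeds; "joint_torque": joint torques, N m; "eef_pos": TCP position; "tool_rot": TCP orientation; "contact_force": force on the tool from outside, world axes, zero at the start; "torque": the same for the moment, N m; "gripper_width": opening from 0.0 (shut) to 1.0 (fully open); "grasp_force": force on a finger pad.
Only numpy, scipy, OpenCV 4.12 (cv2) and the standard library are available. Lean on these libraries where they do the work, as an engineer would, in place of code of your own. Each camera call takes 0.05 s, during which the arm holds its last target. There are 200 camera calls.

### The job

Set up the parts for the press on the square bolster plate, one at a time from the bottom up: first the wide tube over the plate's round stub, then the flanged hub on the tube, then the stepped driver disc on the hub, and last the thick pin upright in the disc's recess, each fully seated in the one below and let go. Leave the narrow tube, the slim pin and the tin where they stand.

Things in the scene. Friction and masses are not known exactly. Their poses are not given: they have to be found in the camera images.
- plate: Bolster plate: dark steel square, 110 x 110 mm, 16 thick, fixed to the bench, with a bright round stub in its middle, 38 mm wide and 10 high with a bevelled top edge. Origin: centre of the underside, on the bench; x and y along its sides, z up. The tube stands on the plate's top (16 mm above the origin), around the stub.
- tube_mid (a point): The wide tube: dark steel, open at both ends, outside diameter 66 mm, bore 48 mm, 44 mm high, standing upright. Point: on its axis, half-way up (22 mm above its foot); z up along the axis. Keep the same end up.
- hub_mid (a point): Flanged hub: bright steel, 24 high. Lower 8 mm: a bevelled step 38 mm wide, on which it stands; above it a flange 66 mm wide, 16 thick, with six small dark bolt holes and a top recess 42 mm wide, 8 deep. The step goes into the wide tube's bore until the flange rests on the tube. Point: on its axis, half-way up (12 mm above the foot of the step); z up along the axis. Starts right way up.
- disc_mid (a point): Stepped driver disc: plain aluminium, 22 high. Lower 6 mm: a bevelled step 32 mm wide, on which it stands; above it a disc 54 mm wide, 16 thick, without bolt holes, with a top recess 40 mm wide, 6 deep. The step goes into the hub's recess until the disc rests on the hub. Point: on its axis, half-way up (11 mm above the foot of the step); z up along the axis. Starts right way up.
- pin_mid (a point): The thick pin: solid bright steel cylinder, 28 mm in diameter, 56 mm high, standing upright. Its foot goes into the recess of the driver disc, down to the recess's floor (16 mm above the foot of the disc's step). Point: on its axis, half-way up (28 mm above its foot); z up along the axis. Keep the same end up.
- narrow_tube_mid (a point): The narrow tube, not wanted: dark steel, outside diameter 44 mm, bore 30 mm, 60 mm high, loose and upright. Point: on its axis, half-way up (30 mm).
- slim_pin_mid (a point): The slim pin, not wanted: bright steel cylinder, 18 mm in diameter, 64 mm high, loose and upright. Point: on its axis, half-way up (32 mm).
- tin_mid (a point): A small closed tin with a paper label, not wanted: 56 mm in diameter, 55 mm high, loose and upright. Point: on its axis, half-way up.
There are look-alikes about, which are no part of the job. Leave any brown or purple look-alike of the part that bears pin_mid alone.

How it is judged:
On the way, in this order (a step that is already met when the one before it is completed fails the run):
1. the wide tube stands upright on the plate, over its stub (horizontal distance between tube_mid and plate below 0.009 m and z of tube_mid in the frame of plate between 0.035 and 0.041 m and angle between tube_mid's own z axis and vertical below 0.06 rad), for 0.2 s.
2. the hub sits fully down on the tube, its step inside the bore (horizontal distance between hub_mid and tube_mid below 0.009 m and z of hub_mid in the frame of tube_mid between 0.023 and 0.029 m and angle between hub_mid's own z axis and vertical below 0.06 rad), for 0.2 s.
3. the driver disc sits fully down on the hub, its step inside the hub's recess (horizontal distance between disc_mid and hub_mid below 0.009 m and z of disc_mid in the frame of hub_mid between 0.014 and 0.02 m and angle between disc_mid's own z axis and vertical below 0.06 rad), for 0.2 s.
4. the thick pin stands in the disc's recess (horizontal distance between pin_mid and disc_mid below 0.009 m and z of pin_mid in the frame of disc_mid between 0.03 and 0.036 m and angle between pin_mid's own z axis and vertical below 0.06 rad), for 0.2 s.
At the end, for the whole second after the job is handed in: From the bottom up on the plate: wide tube, flanged hub, driver disc, thick pin, each within 9 mm sideways of the axis of the one below, within 3 mm of its fully seated height and upright within 0.06 rad, all at rest (all of step 1 and all of step 2 and all of step 3 and all of step 4 and linear speed of each of tube, hub, disc, pin below 0.02 m/s); the robot touches nothing.
It fails at once if the narrow tube is moved by more than 30 mm (distance of narrow_tube_mid from where it was at the start of the episode above 0.03 m).
It fails at once if the slim pin is moved by more than 30 mm (distance of slim_pin_mid from where it was at the start of the episode above 0.03 m).
It fails at once if the tin is moved by more than 30 mm (distance of tin_mid from where it was at the start of the episode above 0.03 m).
It also fails if it takes over 112 s, if anything falls off the work surface, if the arm or the gripper's body presses on something with over 40 N, if the wrist force passes 120 N, or if a joint passes its speed limit or range.

## Working session

There is one attempt and no reset: what is moved stays moved. The work goes in short steps, Python scripts to look and compute and a shell command to move; the robot and the scene stay as the last step left them, time stands still between calls to the robot, and variables do not carry over. Pictures are saved under pics/ and viewed, at most 14 in all, crops included, and the job is handed in when it is done.

```bash
mkdir -p pics; cat > h.py <<'E'
import numpy as np, cv2
from station import bot
from scipy.spatial.transform import Rotation as Ro
def ray(cam,px):
    m=bot.camera_model(cam);K=np.array(m["intrinsics"]);R=np.array(m["R"]);t=np.array(m["t"])
    u=cv2.undistortPoints(np.array([[px]],float),K,np.array(m["dist_coeffs"])).ravel()
    return -R.T@t, R.T@np.array([u[0],u[1],1.])
def at_z(cam,px,z):
    o,d=ray(cam,px); return o+d*(z-o[2])/d[2]
def cloud(cam,depth,mask):
    m=bot.camera_model(cam);R=np.array(m["R"]);t=np.array(m["t"])
    r,c=np.nonzero(mask&(depth>0)); u=cv2.undistortPoints(np.stack([c,r],1).astype(float)[:,None],np.array(m["intrinsics"]),np.array(m["dist_coeffs"]))[:,0]
    z=depth[r,c]; P=np.c_[u*z[:,None],z]; return (P-t)@R
E
python3 - <<'E'
from h import *
for c in("top","side"):
    im,d=bot.read_camera(c); cv2.imwrite(f"pics/{c}0.png",im); np.save(f"{c}0.npy",d)
    print(c,ray(c,[280,210]))
    for n,z in dict(plate=0,tube_mid=.022,hub_mid=.012,disc_mid=.011,pin_mid=.028,narrow_tube_mid=.03,slim_pin_mid=.032,tin_mid=.0275).items():
        for p in bot.pinpoint(n,c)[:4]: print(c,n,round(p["score"],2),np.round(p["at"]),at_z(c,p["at"],z).round(3)[:2])
s=bot.get_obs(); print(s)
E
```

```text
top (array([0.44258102, 0.01698316, 0.90710534]), array([ 0.06515965,  0.03436862, -0.99760941]))
top plate 0.75 [258. 144.] [0.654 0.098]
top plate 0.63 [264. 227.] [0.464 0.084]
top tube_mid 0.62 [345. 149.] [ 0.635 -0.097]
top tube_mid 0.6 [421. 223.] [ 0.469 -0.261]
top tube_mid 0.22 [185. 230.] [0.458 0.257]
top hub_mid 0.67 [258. 145.] [0.647 0.097]
top disc_mid 0.96 [418. 222.] [ 0.471 -0.258]
top pin_mid 0.58 [184. 226.] [0.466 0.258]
top pin_mid 0.55 [166. 251.] [0.411 0.297]
top pin_mid 0.47 [176. 196.] [0.532 0.278]
top narrow_tube_mid 0.7 [196. 144.] [0.648 0.234]
top slim_pin_mid 0.55 [412. 139.] [ 0.654 -0.244]
top tin_mid 0.75 [336. 228.] [ 0.461 -0.073]
side (array([ 0.47993801, -0.50275298,  0.53627784]), array([ 0.05752044,  0.74425308, -0.66542398]))
side plate 0.74 [238. 154.] [0.446 0.298]
side plate 0.56 [246. 218.] [0.46  0.079]
side tube_mid 0.95 [357. 275.] [ 0.634 -0.091]
side hub_mid 0.91 [344. 202.] [0.65  0.097]
side disc_mid 0.86 [254. 390.] [ 0.464 -0.259]
side pin_mid 0.91 [272. 147.] [0.522 0.275]
side pin_mid 0.85 [217. 146.] [0.401 0.29 ]
side pin_m
[... 226 characters left out ...]
05,  0.02241651,  1.55536909, -0.01152132,
        1.10933397, -0.08307783]), 'joint_vel': array([-4.18911409e-04, -1.21598334e-03,  5.99218067e-04, -2.18698515e-05,
        5.91002609e-04,  1.63287296e-03,  1.51950529e-03]), 'joint_torque': array([ 1.19790515e-03, -5.96315217e+01,  1.60735611e+00, -2.81545562e+01,
        1.26208647e-02,  1.55078022e-03, -5.62357116e-06]), 'eef_pos': array([ 0.28922521, -0.60991339,  0.40474341]), 'tool_rot': array([2.05925257e-05, 9.75593075e-01, 2.19586318e-01, 2.00954092e-05]), 'contact_force': array([ 0.02578426,  0.6722004 , -0.27090534]), 'torque': array([ 0.00959293, -0.02777289, -0.02810008]), 'grasp_force': 0.0, 'gripper_width': 0.9988843773445458}
```

```bash
ls pics
```

```text
side0.png
top0.png
```

View pics/top0.png

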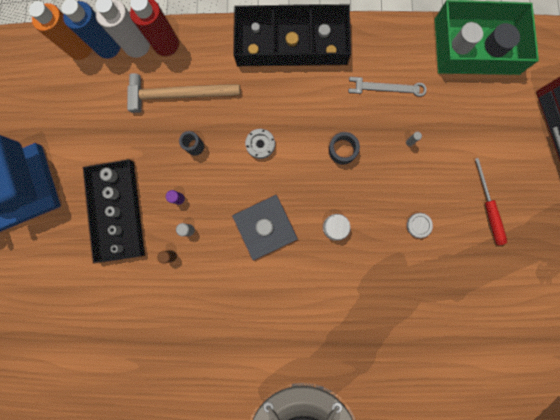

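View pics/side0.png

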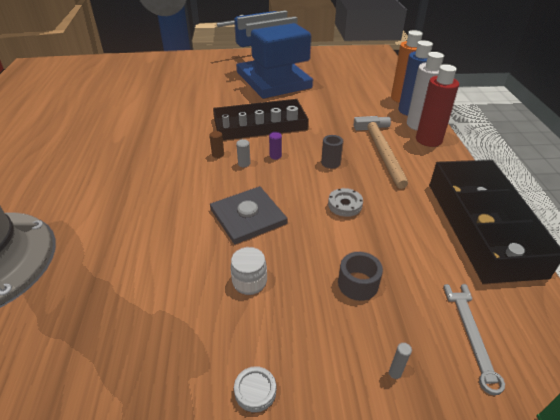

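The top picture shows: tube (345,149), hub (260,144), disc (419,225), plate (264,228), bright pin (185,229) between purple (175,197) and brown (167,256), tin (337,228), narrow tube (192,143), slim pin (414,139). Now for precise centres from depth.

```bash
cat >> h.py <<'E'
def circ(cam,d,near,zt,rad,tol=.004):
    # centre of the rim at height zt: points of depth cloud near `near`
    P=cloud(cam,d,np.ones(d.shape,bool))
    P=P[(np.hypot(*(P[:,:2]-near).T)<rad+.015)&(abs(P[:,2]-zt)<tol)]
    if len(P)<8: return None
    c,r=cv2.minEnclosingCircle(P[:,:2].astype(np.float32)); return np.round([*c,r,np.median(P[:,2]),len(P)],4)
E
python3 - <<'E'
from h import *
T=dict(tube=((.635,-.094),.044,.033),hub=((.648,.097),.024,.033),disc=((.468,-.258),.022,.027),pin=((.458,.259),.056,.014),stub=((.462,.081),.026,.019),tin=((.46,-.072),.055,.028),narrow=((.645,.24),.06,.022),slim=((.655,-.243),.064,.009))
for c in("top","side"):
    d=np.load(c+"0.npy")
    for n,a in T.items(): print(c,n,circ(c,d,*a))
im=cv2.imread("pics/top0.png")
d=np.load("top0.npy");P=cloud("top",d,np.ones(d.shape,bool))
for zz in(0,.016):
  Q=P[(np.hypot(*(P[:,:2]-(.462,.081)).T)<.09)&(abs(P[:,2]-.016)<.004)]
print(len(Q),cv2.minAreaRect(Q[:,:2].astype(np.float32)*1000))
# colour-edge centres: bright stub, plus traces
for n in("tube_mid","hub_mid","disc_mid"):
  bot.read_camera("top")
  for r in bot.trace(n,"top")[:2]:
    ys,xs=np.nonzero(r["mask"]); print(n,r["score"],r["at"],xs.min(),xs.max(),ys.min(),ys.max())
E
```

```text
top tube [ 6.373e-01 -9.240e-02  3.340e-02  4.460e-02  3.470e+02]
top hub [6.501e-01 9.250e-02 3.290e-02 2.480e-02 3.990e+02]
top disc [ 4.650e-01 -2.582e-01  2.800e-02  2.190e-02  2.960e+02]
top pin [4.585e-01 2.550e-01 1.440e-02 5.690e-02 1.350e+02]
top stub [4.637e-01 8.350e-02 1.890e-02 2.670e-02 2.240e+02]
top tin [ 4.623e-01 -7.310e-02  2.610e-02  5.590e-02  4.680e+02]
top narrow [6.503e-01 2.433e-01 2.210e-02 6.070e-02 1.800e+02]
top slim [ 6.541e-01 -2.464e-01  9.800e-03  6.450e-02  6.100e+01]
side tube [ 6.374e-01 -9.330e-02  3.320e-02  4.460e-02  6.160e+02]
side hub [6.512e-01 9.160e-02 3.370e-02 2.430e-02 4.340e+02]
side disc [ 4.662e-01 -2.591e-01  2.720e-02  2.250e-02  7.630e+02]
side pin [4.590e-01 2.533e-01 1.440e-02 5.630e-02 8.800e+01]
side stub [4.639e-01 8.180e-02 1.960e-02 2.620e-02 2.230e+02]
side tin [ 4.631e-01 -7.470e-02  2.650e-02  5.550e-02  6.920e+02]
side narrow [6.493e-01 2.421e-01 2.260e-02 5.990e-02 1.470e+02]
side slim [ 6.550e-01 -2.466e-01  9.500e-03  6.490e-02  1.630e+02]
2142 ((464.00628662109375, 82.85367584228516), (110.16947937011719, 108.5240249633789), 25.41099739074707)
tube_mid 0.55 [348.7, 144.1] 329 358 132 164
hub_mid 0.84 [259.4, 145.2] 246 274 129 158
disc_mid 0.89 [421.4, 223.8] 406 432 213 237
```

```bash
cat >> h.py <<'E'
def go(x,y,z,ref=None):
    s=bot.get_obs(); R=Ro.from_quat(s["tool_rot"],scalar_first=True).as_matrix()
    d=R.T@(np.array([x,y,z])-s["eef_pos"]); n=int(np.ceil(np.linalg.norm(d)/.036))
    print("t",round(s["t"],2),"total",d.round(4),"rows",n,"per row",(d/n).round(4),"q7",s["q"][6].round(2),"at",s["eef_pos"].round(4))
E
python3 -c "
from h import *
go(.6373,-.0928,.300)"
```

```text
t 1.2 total [ 0.5361 -0.3181  0.1047] rows 18 per row [ 0.0298 -0.0177  0.0058] q7 -0.08 at [ 0.2892 -0.6099  0.4047]
```

```bash
r='[0.085,0.0298,-0.0177,0.0058,0]'; python3 -m pendant '[[0.085,0.0298,-0.0177,0.0058,0],[0.085,0.0298,-0.0177,0.0058,0],[0.085,0.0298,-0.0177,0.0058,0],[0.085,0.0298,-0.0177,0.0058,0],[0.085,0.0298,-0.0177,0.0058,0],[0.085,0.0298,-0.0177,0.0058,0],[0.085,0.0298,-0.0177,0.0058,0],[0.085,0.0298,-0.0177,0.0058,0],[0.085,0.0298,-0.0177,0.0058,0],[0.085,0.0298,-0.0177,0.0058,0],[0.085,0.0298,-0.0177,0.0058,0],[0.085,0.0298,-0.0177,0.0058,0]]' 60
python3 -m pendant '[[0.085,0.0298,-0.0177,0.0058,0],[0.085,0.0298,-0.0177,0.0058,0],[0.085,0.0298,-0.0177,0.0058,0],[0.085,0.0298,-0.0177,0.0058,0],[0.085,0.0298,-0.0177,0.0058,0],[0.085,0.0298,-0.0177,0.0058,0],[0.085,0,0,0,0],[0.085,0,0,0,0],[0.085,0,0,0,0]]'
python3 -c "
from h import *
go(.6373,-.0928,.186)"
```

```text
t: 2.2
eef_pos: [0.5221, -0.2633, 0.3351]
tool_rot: [0.0, 0.976, 0.219, 0.0]
contact_force: [0.8, -0.2, -0.7]
gripper_width: 0.995
grasp_force: 0.0
t: 2.95
eef_pos: [0.6372, -0.0927, 0.3001]
tool_rot: [0.0, 0.976, 0.22, -0.0]
contact_force: [-1.0, -0.4, -0.7]
gripper_width: 0.998
grasp_force: 0.0
t 2.95 total [1.000e-04 1.000e-04 1.141e-01] rows 4 per row [0.     0.     0.0285] q7 -1.16 at [ 0.6372 -0.0927  0.3001]
```

```bash
python3 -m pendant '[[0.085,0,0,0.03,0],[0.085,0,0,0.03,0],[0.085,0,0,0.027,0],[0.085,0,0,0.027,0],[0.085,0,0,0,0],[0.055,0,0,0,0],[0.055,0,0,0,0],[0.055,0,0,0,0],[0.055,0,0,0,0],[0.055,0,0,0,0],[0.055,0,0,0,0],[0.055,0,0,0,0]]' 60
python3 -m pendant '[[0.055,0,0,0,0],[0.055,0,0,-0.02,0],[0.055,0,0,-0.03,0],[0.055,0,0,-0.03,0],[0.055,0,0,0,0],[0.055,0,0,0,0]]'
python3 -c "
from h import *
go(.4638,.0827,.27)"
```

```text
t: 3.95
eef_pos: [0.638, -0.093, 0.1883]
tool_rot: [0.001, 0.976, 0.219, 0.001]
contact_force: [-2.5, -2.0, 7.2]
gripper_width: 0.758
grasp_force: 68.5
t: 4.45
eef_pos: [0.638, -0.0921, 0.2682]
tool_rot: [0.001, 0.976, 0.22, 0.002]
contact_force: [-0.7, -0.0, -6.2]
gripper_width: 0.76
grasp_force: 69.7
t 4.45 total [-0.0825 -0.2326 -0.0026] rows 7 per row [-0.0118 -0.0332 -0.0004] q7 -1.16 at [ 0.638  -0.0921  0.2682]
```

```bash
python3 -m pendant '[[0.055,-0.0118,-0.0332,0,0],[0.055,-0.0118,-0.0332,0,0],[0.055,-0.0118,-0.0332,0,0],[0.055,-0.0118,-0.0332,0,0],[0.055,-0.0118,-0.0332,0,0],[0.055,-0.0118,-0.0332,0,0],[0.055,-0.0118,-0.0332,0,0],[0.055,0,0,0,0],[0.055,0,0,0,0],[0.055,0,0,0,0],[0.055,0,0,0,0]]'
python3 - <<'E'
from h import *
go(.4638,.0827,.207)
for c in("top","side"):
    im,d=bot.read_camera(c); cv2.imwrite(f"pics/{c}1.png",im); 
    print(c,[circ(c,d,(.4638,.0827),z,.033,.003) for z in(.118,.124,.13)])
E
```

```text
t: 5.37
eef_pos: [0.4635, 0.0816, 0.2657]
tool_rot: [0.0, 0.976, 0.219, -0.0]
contact_force: [0.5, 0.0, -5.3]
gripper_width: 0.76
grasp_force: 70.1
t 5.37 total [ 0.0008 -0.0009  0.0587] rows 2 per row [ 0.0004 -0.0005  0.0294] q7 -1.54 at [0.4635 0.0816 0.2657]
top [None, None, None]
side [array([4.632e-01, 7.770e-02, 4.410e-02, 1.181e-01, 1.540e+02]), array([4.628e-01, 7.630e-02, 4.290e-02, 1.224e-01, 2.260e+02]), array([4.640e-01, 7.670e-02, 4.230e-02, 1.298e-01, 6.300e+01])]
```

View pics/side1.png

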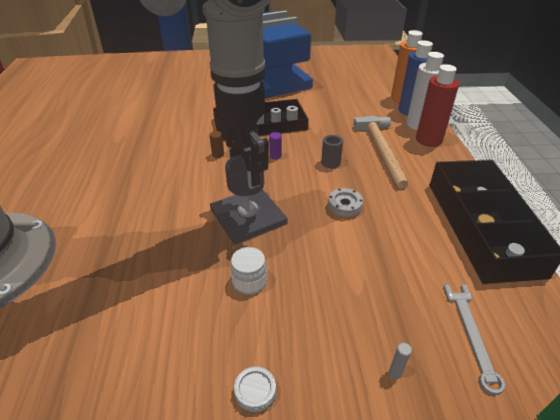

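The side view shows the tube held upright at (245,175), right above the stub (248,210). Lowering.

```bash
python3 -m pendant '[[0.055,0.0004,-0.0005,0.02,0],[0.055,0.0004,-0.0005,0.018,0],[0.055,0,0,0.012,0],[0.055,0,0,0.006,0],[0.055,0,0,0,0],[0.055,0,0,0,0]]'
python3 -m pendant '[[0.055,0,0,0.003,0],[0.055,0,0,0.002,0],[0.055,0,0,0,0],[0.055,0,0,0,0]]'
```

```text
t: 5.97
eef_pos: [0.4639, 0.0833, 0.2103]
tool_rot: [0.0, 0.976, 0.219, -0.0]
contact_force: [-0.4, 0.3, -5.2]
gripper_width: 0.76
grasp_force: 70.0
t: 6.3
eef_pos: [0.4636, 0.0836, 0.2056]
tool_rot: [0.0, 0.976, 0.22, 0.0]
contact_force: [-0.1, 0.4, -5.4]
gripper_width: 0.761
grasp_force: 70.0
```

```bash
python3 -m pendant '[[0.055,0,0,0.0015,0],[0.055,0,0,0.0015,0],[0.055,0,0,0,0]]'

```

```text
t: 6.55
eef_pos: [0.4638, 0.0838, 0.2041]
tool_rot: [0.0, 0.976, 0.22, 0.0]
contact_force: [-7.0, -0.8, 20.8]
gripper_width: 0.759
grasp_force: 72.4
```

```bash
python3 -m pendant '[[0.085,0,0,-0.001,0],[0.085,0,0,0,0],[0.085,0,0,0,0],[0.085,0,0,0,0],[0.085,0,0,0,0],[0.085,0,0,-0.015,0],[0.085,0,0,-0.03,0],[0.085,0,0,-0.04,0],[0.085,0,0,-0.035,0],[0.085,0,0,0,0],[0.085,0,0,0,0]]'
python3 -c "
from h import *
go(.6506,.0921,.30)"
```

```text
t: 7.47
eef_pos: [0.4642, 0.0838, 0.3253]
tool_rot: [0.0, 0.976, 0.219, 0.002]
contact_force: [-0.0, 0.2, -0.3]
gripper_width: 0.997
grasp_force: 0.0
t 7.47 total [0.1719 0.0723 0.0262] rows 6 per row [0.0286 0.012  0.0044] q7 -1.51 at [0.4642 0.0838 0.3253]
```

```bash
python3 -m pendant '[[0.085,0.0286,0.012,0.0044,0],[0.085,0.0286,0.012,0.0044,0],[0.085,0.0286,0.012,0.0044,0],[0.085,0.0286,0.012,0.0044,0],[0.085,0.0286,0.012,0.0044,0],[0.085,0.0286,0.012,0.0044,0],[0.085,0,0,0,0],[0.085,0,0,0,0],[0.085,0,0,0,0]]'
python3 - <<'E'
from h import *
go(.6506,.0921,.183)
for c in("top","side"):
    im,d=bot.read_camera(c); print(c,"tube",circ(c,d,(.4638,.0827),.06,.033))
E
```

```text
t: 8.22
eef_pos: [0.6483, 0.0921, 0.2951]
tool_rot: [-0.0, 0.976, 0.22, -0.002]
contact_force: [-0.3, 0.3, -1.0]
gripper_width: 0.99
grasp_force: 0.0
t 8.22 total [0.0025 0.0011 0.1121] rows 4 per row [0.0006 0.0003 0.028 ] q7 -1.45 at [0.6483 0.0921 0.2951]
top tube None
side tube [4.635e-01 8.370e-02 3.470e-02 6.020e-02 4.000e+02]
```

```bash
python3 -m pendant '[[0.085,0.0015,0.0006,0.03,0],[0.085,0.001,0.0005,0.03,0],[0.085,0,0,0.028,0],[0.085,0,0,0.024,0],[0.085,0,0,0,0],[0.085,0,0,0,0]]'
python3 -m pendant '[[0.055,0,0,0,0],[0.055,0,0,0,0],[0.055,0,0,0,0],[0.055,0,0,0,0],[0.055,0,0,0,0],[0.055,0,0,0,0],[0.055,0,0,0,0],[0.055,0,0,0,0]]'

```

```text
t: 8.82
eef_pos: [0.651, 0.0922, 0.1844]
tool_rot: [-0.0, 0.976, 0.22, -0.001]
contact_force: [0.2, 0.3, 1.0]
gripper_width: 1.001
grasp_force: 0.0
t: 9.48
eef_pos: [0.6528, 0.0927, 0.1886]
tool_rot: [-0.0, 0.976, 0.22, 0.002]
contact_force: [-4.2, -0.1, 10.9]
gripper_width: 0.727
grasp_force: 62.5
```

```bash
python3 - <<'E'
from h import *
im,d=bot.read_camera("side"); cv2.imwrite("pics/s2.png",cv2.resize(im[110:260,240:440],(800,600),interpolation=3))
E
```

```text
(no output)
```

View pics/s2.png

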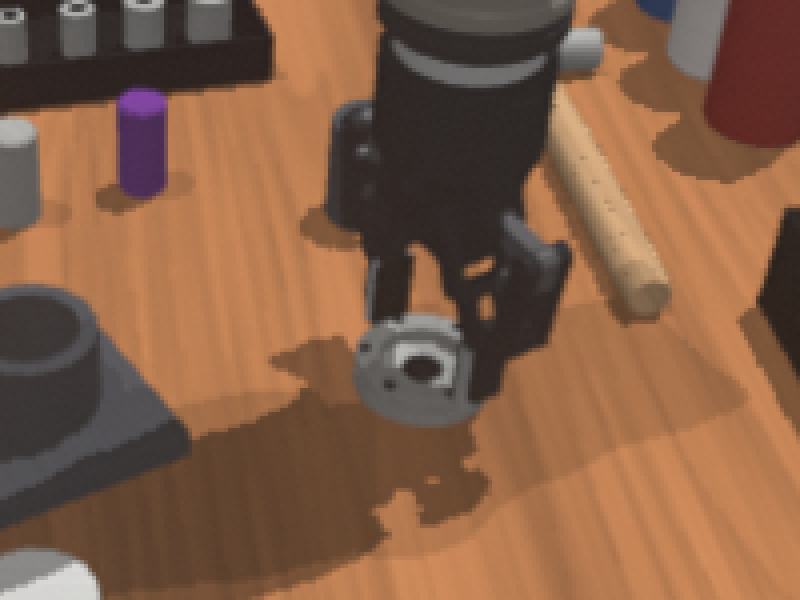

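Hub looks tilted in the fingers (pads only caught the upper edge). Open, rise, re-measure.

```bash
python3 -m pendant '[[0.085,0,0,0,0],[0.085,0,0,0,0],[0.085,0,0,0,0],[0.085,0,0,0,0],[0.085,0,0,0,0],[0.085,0,0,-0.02,0],[0.085,0,0,-0.03,0],[0.085,0,0,-0.03,0],[0.085,0,0,-0.03,0],[0.085,0,0,0,0],[0.085,0,0,0,0]]'
python3 - <<'E'
from h import *
for c in("side","top"):
    im,d=bot.read_camera(c); print(c,[circ(c,d,(.652,.0925),z,.033,.003) for z in(.021,.024,.027)])
    if c=="side": cv2.imwrite("pics/s3.png",cv2.resize(im[110:260,240:440],(800,600),interpolation=3))
go(.6506,.0921,.183)
E
```

```text
t: 10.45
eef_pos: [0.6529, 0.0923, 0.2971]
tool_rot: [0.0, 0.976, 0.219, 0.002]
contact_force: [-0.8, -0.8, -0.5]
gripper_width: 0.998
grasp_force: 0.0
side [array([6.51e-01, 9.10e-02, 3.34e-02, 2.24e-02, 2.37e+02]), array([6.515e-01, 9.070e-02, 3.340e-02, 2.440e-02, 4.110e+02]), array([6.52e-01, 9.03e-02, 3.32e-02, 2.48e-02, 2.58e+02])]
top [None, None, None]
t 10.55 total [-0.0009 -0.0005  0.1111] rows 4 per row [-0.0002 -0.0001  0.0278] q7 -1.45 at [0.6517 0.092  0.2941]
```

View pics/s3.png

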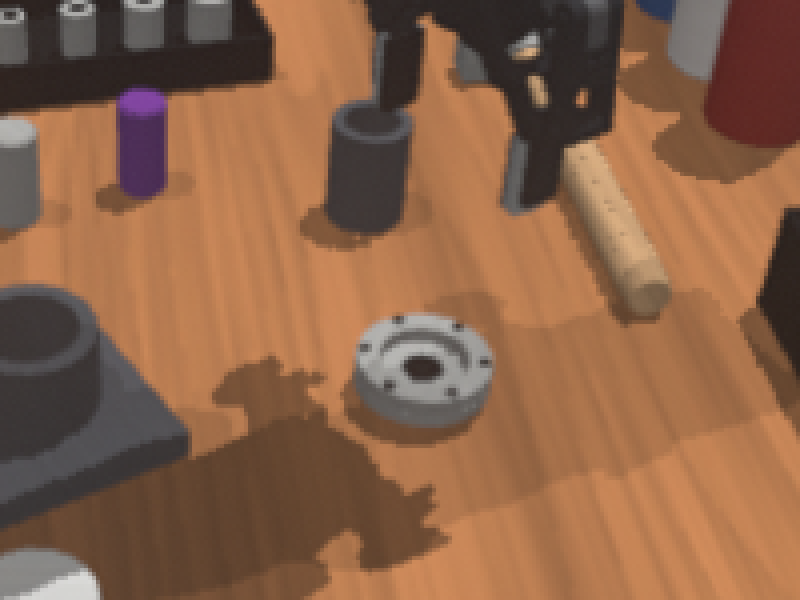

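Hub is upright, centred at (420,370) in the crop. Pads retract more than thought when wide; grasp lower (TCP 0.175).

```bash
python3 -m pendant '[[0.085,-0.0004,0.0005,0.03,0],[0.085,-0.0004,0.0005,0.03,0],[0.085,0,0,0.03,0],[0.085,0,0,0.025,0],[0.085,0,0,0.004,0],[0.085,0,0,0,0]]'
python3 -m pendant '[[0.055,0,0,0,0],[0.055,0,0,0,0],[0.055,0,0,0,0],[0.055,0,0,0,0],[0.055,0,0,0,0],[0.055,0,0,0,0],[0.055,0,0,0,0],[0.055,0,0,0,0]]'

```

```text
t: 11.05
eef_pos: [0.6503, 0.0907, 0.1728]
tool_rot: [-0.0, 0.976, 0.22, -0.003]
contact_force: [0.5, 0.2, -0.7]
gripper_width: 0.996
grasp_force: 0.0
t: 11.72
eef_pos: [0.6525, 0.0913, 0.178]
tool_rot: [-0.0, 0.976, 0.22, 0.001]
contact_force: [-2.5, 1.4, 6.9]
gripper_width: 0.75
grasp_force: 67.2
```

```bash
python3 -m pendant '[[0.055,0,0,-0.01,0],[0.055,0,0,-0.03,0],[0.055,0,0,-0.035,0],[0.055,0,0,-0.025,0],[0.055,0,0,0,0],[0.055,0,0,0,0]]'
python3 - <<'E'
from h import *
im,d=bot.read_camera("side"); cv2.imwrite("pics/s4.png",cv2.resize(im[60:210,240:440],(800,600),interpolation=3))
P=cloud("side",d,np.ones(d.shape,bool));s=bot.get_obs();e=s["eef_pos"]
go(.4636,.0837,e[2])
E
```

```text
t: 12.22
eef_pos: [0.6522, 0.0908, 0.278]
tool_rot: [0.0, 0.976, 0.219, 0.002]
contact_force: [-0.2, -0.3, -5.2]
gripper_width: 0.748
grasp_force: 68.6
t 12.27 total [-0.1727 -0.0742  0.    ] rows 6 per row [-0.0288 -0.0124  0.    ] q7 -1.46 at [0.6514 0.0906 0.2759]
```

View pics/s4.png

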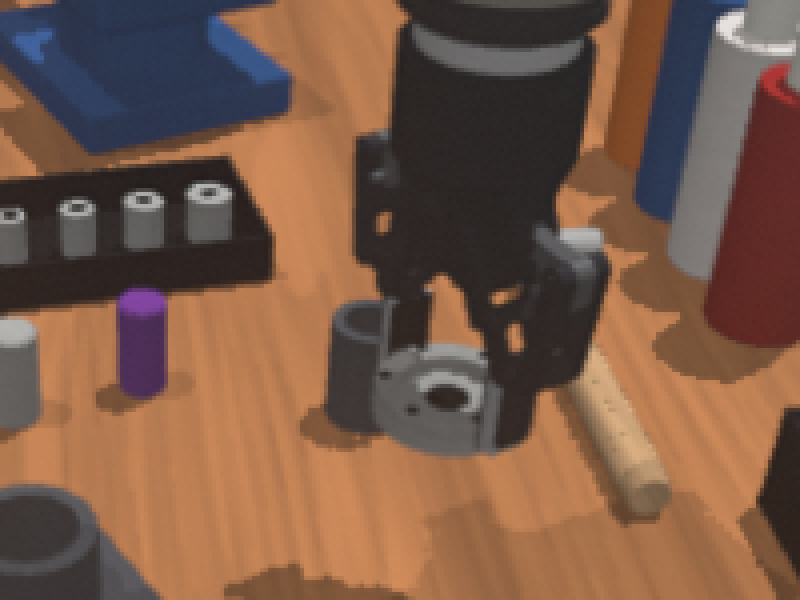

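Hub is held level at (445,400) in the crop. Moving over the tube.

```bash
python3 -m pendant '[[0.055,-0.0287,-0.0123,0,0],[0.055,-0.0287,-0.0123,0,0],[0.055,-0.0287,-0.0123,0,0],[0.055,-0.0287,-0.0123,0,0],[0.055,-0.0287,-0.0123,0,0],[0.055,-0.0287,-0.0123,0,0],[0.055,0,0,0,0],[0.055,0,0,0,0],[0.055,0,0,0,0],[0.055,0,0,0,0]]'
python3 - <<'E'
from h import *
im,d=bot.read_camera("side"); cv2.imwrite("pics/s5.png",cv2.resize(im[110:260,150:350],(800,600),interpolation=3))
go(.4642,.0838,.24)
E
```

```text
t: 13.1
eef_pos: [0.4654, 0.0838, 0.2755]
tool_rot: [-0.0, 0.976, 0.219, -0.0]
contact_force: [1.3, 0.1, -4.0]
gripper_width: 0.75
grasp_force: 68.6
t 13.15 total [-0.0012 -0.0005  0.0356] rows 1 per row [-0.0012 -0.0005  0.0356] q7 -1.54 at [0.4655 0.0839 0.2756]
```

View pics/s5.png

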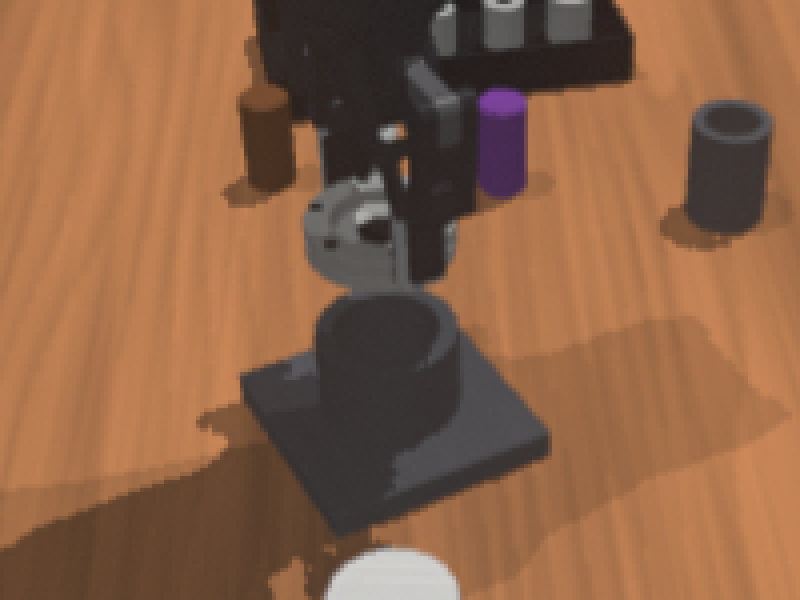

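Hub hangs above the tube rim (390,330 in the crop), possibly tilted slightly about the pad axis. Lower carefully.

```bash
python3 -m pendant '[[0.055,-0.0012,-0.0005,0.015,0],[0.055,0,0,0.014,0],[0.055,0,0,0.006,0],[0.055,0,0,0,0],[0.055,0,0,0,0]]'
python3 -m pendant '[[0.055,0,0,0.003,0],[0.055,0,0,0.002,0],[0.055,0,0,0,0],[0.055,0,0,0,0]]'
```

```text
t: 13.57
eef_pos: [0.4637, 0.0838, 0.2407]
tool_rot: [-0.0, 0.976, 0.219, -0.0]
contact_force: [0.5, 0.5, -4.8]
gripper_width: 0.749
grasp_force: 68.5
t: 13.9
eef_pos: [0.4634, 0.0838, 0.2361]
tool_rot: [0.0, 0.976, 0.22, 0.0]
contact_force: [-0.1, -0.2, -3.9]
gripper_width: 0.75
grasp_force: 68.5
```

```bash
python3 -m pendant '[[0.055,0,0,0.002,0],[0.055,0,0,0.002,0],[0.055,0,0,0,0]]'
python3 -m pendant '[[0.055,0,0,0.002,0],[0.055,0,0,0.001,0],[0.055,0,0,0,0]]'
```

```text
t: 14.15
eef_pos: [0.4632, 0.0837, 0.2316]
tool_rot: [0.0, 0.976, 0.22, -0.0]
contact_force: [-0.2, -0.3, -4.7]
gripper_width: 0.747
grasp_force: 68.5
t: 14.4
eef_pos: [0.4634, 0.0838, 0.2299]
tool_rot: [0.0, 0.976, 0.22, 0.0]
contact_force: [-4.3, -1.1, 12.5]
gripper_width: 0.751
grasp_force: 70.3
```

```bash
python3 -m pendant '[[0.085,0,0,-0.001,0],[0.085,0,0,0,0],[0.085,0,0,0,0],[0.085,0,0,0,0],[0.085,0,0,0,0],[0.085,0,0,-0.01,0],[0.085,0,0,-0.03,0],[0.085,0,0,-0.03,0],[0.085,0,0,-0.02,0],[0.085,0,0,0,0],[0.085,0,0,0,0]]'
python3 -c "
from h import *
go(.4656,-.2587,.31)"
```

```text
t: 15.32
eef_pos: [0.4637, 0.0838, 0.3215]
tool_rot: [0.0, 0.976, 0.22, 0.002]
contact_force: [-1.0, -0.9, 0.1]
gripper_width: 0.996
grasp_force: 0.0
t 15.32 total [-0.145   0.3103  0.0112] rows 10 per row [-0.0145  0.031   0.0011] q7 -1.52 at [0.4637 0.0838 0.3215]
```

```bash
python3 -m pendant '[[0.085,-0.0145,0.031,0.0011,0],[0.085,-0.0145,0.031,0.0011,0],[0.085,-0.0145,0.031,0.0011,0],[0.085,-0.0145,0.031,0.0011,0],[0.085,-0.0145,0.031,0.0011,0],[0.085,-0.0145,0.031,0.0011,0],[0.085,-0.0145,0.031,0.0011,0],[0.085,-0.0145,0.031,0.0011,0],[0.085,-0.0145,0.031,0.0011,0],[0.085,-0.0145,0.031,0.0011,0],[0.085,0,0,0,0],[0.085,0,0,0,0]]'
python3 - <<'E'
from h import *
for c in("top","side"):
    im,d=bot.read_camera(c); print(c,"hub",circ(c,d,(.4638,.0837),.076,.033)); cv2.imwrite(f"pics/{c}6.png",im)
    print("disc",circ(c,d,(.4656,-.2587),.022,.027))
go(.4656,-.2587,.175)
E
```

```text
t: 16.32
eef_pos: [0.4641, -0.2604, 0.3076]
tool_rot: [-0.0, 0.976, 0.217, -0.001]
contact_force: [-0.1, 0.2, -0.2]
gripper_width: 0.999
grasp_force: 0.0
top hub [4.621e-01 8.460e-02 3.310e-02 7.690e-02 4.700e+02]
disc [ 4.644e-01 -2.584e-01  2.780e-02  2.180e-02  1.990e+02]
side hub None
disc [ 4.665e-01 -2.591e-01  2.750e-02  2.230e-02  7.450e+02]
t 16.42 total [0.0003 0.0017 0.133 ] rows 4 per row [0.0001 0.0004 0.0332] q7 -0.76 at [ 0.4649 -0.2575  0.308 ]
```

```bash
python3 -m pendant '[[0.085,0.0002,0.0008,0.035,0],[0.085,0,0.0008,0.035,0],[0.085,0,0,0.035,0],[0.085,0,0,0.025,0],[0.085,0,0,0.003,0],[0.085,0,0,0,0]]'
python3 -m pendant '[[0.045,0,0,0,0],[0.045,0,0,0,0],[0.045,0,0,0,0],[0.045,0,0,0,0],[0.045,0,0,0,0],[0.045,0,0,0,0],[0.045,0,0,0,0],[0.045,0,0,0,0],[0.045,0,0,0,0]]'

```

```text
t: 16.92
eef_pos: [0.4657, -0.258, 0.1747]
tool_rot: [-0.001, 0.975, 0.221, -0.001]
contact_force: [0.2, 0.2, -0.3]
gripper_width: 0.998
grasp_force: 0.0
t: 17.67
eef_pos: [0.4668, -0.2599, 0.1782]
tool_rot: [0.001, 0.976, 0.22, 0.001]
contact_force: [-1.0, 1.6, 9.8]
gripper_width: 0.606
grasp_force: 60.9
```

```bash
python3 -m pendant '[[0.045,0,0,-0.01,0],[0.045,0,0,-0.03,0],[0.045,0,0,-0.04,0],[0.045,0,0,-0.04,0],[0.045,0,0,-0.02,0],[0.045,0,0,0,0],[0.045,0,0,0,0]]'
python3 - <<'E'
from h import *
im,d=bot.read_camera("side"); m=bot.camera_model("side")
e=bot.get_obs()["eef_pos"]
p=cv2.projectPoints(np.array([e-[0,0,.16]]),cv2.Rodrigues(np.array(m["R"]))[0],np.array(m["t"]),np.array(m["intrinsics"]),np.array(m["dist_coeffs"]))[0].ravel().astype(int);print(p)
x=max(p[0]-100,0);y=min(max(p[1]-75,0),270); cv2.imwrite("pics/s7.png",cv2.resize(im[y:y+150,x:x+200],(800,600),interpolation=3))
go(.463,.084,.30)
E
```

```text
t: 18.25
eef_pos: [0.4661, -0.26, 0.3181]
tool_rot: [0.001, 0.976, 0.219, 0.002]
contact_force: [0.2, 0.2, -2.4]
gripper_width: 0.602
grasp_force: 63.4
[248 327]
t 18.3 total [ 0.1449 -0.3117  0.0163] rows 10 per row [ 0.0145 -0.0312  0.0016] q7 -0.75 at [ 0.4655 -0.2597  0.3165]
```

View pics/s7.png

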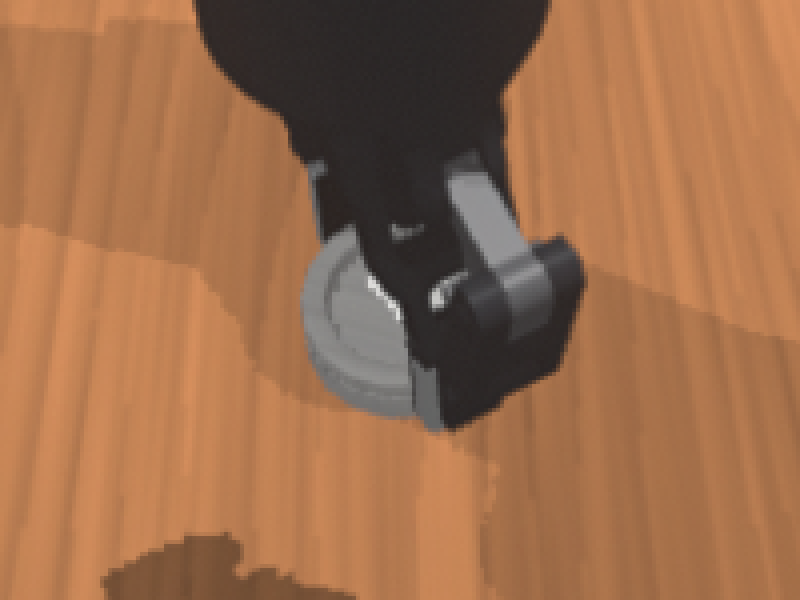

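Disc is held roughly level at (360,320) in the crop. Moving over the hub.

```bash
python3 -m pendant '[[0.045,0.0145,-0.0311,0,0],[0.045,0.0145,-0.0311,0,0],[0.045,0.0145,-0.0311,0,0],[0.045,0.0145,-0.0311,0,0],[0.045,0.0145,-0.0311,0,0],[0.045,0.0145,-0.0311,0,0],[0.045,0.0145,-0.0311,0,0],[0.045,0.0145,-0.0311,0,0],[0.045,0.0145,-0.0311,0,0],[0.045,0.0145,-0.0311,0,0],[0.045,0,0,0,0],[0.045,0,0,0,0]]'
python3 -m pendant '[[0.045,0,0,0.02,0],[0.045,0,0,0.02,0],[0.045,0,0,0.01,0],[0.045,0,0,0,0],[0.045,0,0,0,0],[0.045,0,0,0,0]]'
python3 - <<'E'
from h import *
go(.4643,.083,.258)
im,d=bot.read_camera("side"); cv2.imwrite("pics/s8.png",cv2.resize(im[110:260,150:350],(800,600),interpolation=3))
P=cloud("side",d,np.ones(d.shape,bool));
E
```

```text
t: 19.3
eef_pos: [0.4629, 0.0853, 0.3145]
tool_rot: [-0.0, 0.975, 0.222, -0.001]
contact_force: [-0.4, -0.8, -2.1]
gripper_width: 0.604
grasp_force: 63.5
t: 19.8
eef_pos: [0.4641, 0.0829, 0.2663]
tool_rot: [0.0, 0.976, 0.219, 0.0]
contact_force: [0.3, -0.3, -1.1]
gripper_width: 0.607
grasp_force: 63.5
t 19.8 total [ 0.0003 -0.      0.0083] rows 1 per row [ 0.0003 -0.      0.0083] q7 -1.54 at [0.4641 0.0829 0.2663]
```

View pics/s8.png

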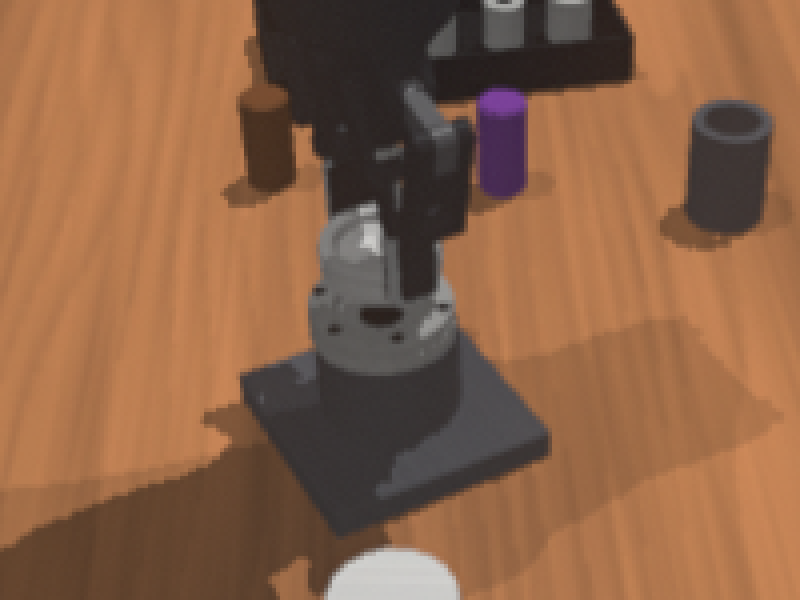

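Disc sits 20 mm above the hub's recess (380,315 in the crop), aligned. Lower.

```bash
python3 -m pendant '[[0.045,0,0,0.008,0],[0.045,0,0,0.004,0],[0.045,0,0,0.002,0],[0.045,0,0,0,0],[0.045,0,0,0,0]]'
python3 -m pendant '[[0.045,0,0,0.002,0],[0.045,0,0,0.001,0],[0.045,0,0,0,0],[0.045,0,0,0,0]]'
```

```text
t: 20.27
eef_pos: [0.4637, 0.0833, 0.2518]
tool_rot: [0.0, 0.976, 0.22, -0.0]
contact_force: [0.7, 0.5, -1.5]
gripper_width: 0.606
grasp_force: 63.5
t: 20.6
eef_pos: [0.4638, 0.0833, 0.2489]
tool_rot: [0.0, 0.976, 0.22, -0.0]
contact_force: [-0.8, 0.1, -1.9]
gripper_width: 0.604
grasp_force: 63.5
```

```bash
python3 -m pendant '[[0.045,0,0,0.002,0],[0.045,0,0,0.0005,0],[0.045,0,0,0,0]]'
python3 -m pendant '[[0.045,0,0,0.001,0],[0.045,0,0,0.0005,0],[0.045,0,0,0,0]]'
```

```text
t: 20.85
eef_pos: [0.4639, 0.0834, 0.2482]
tool_rot: [0.0, 0.976, 0.22, 0.0]
contact_force: [-6.6, -1.0, 21.7]
gripper_width: 0.607
grasp_force: 66.0
t: 21.1
eef_pos: [0.464, 0.0835, 0.248]
tool_rot: [0.001, 0.976, 0.219, 0.0]
contact_force: [-12.4, -2.7, 40.3]
gripper_width: 0.604
grasp_force: 67.8
```

```bash
python3 -m pendant '[[0.045,0,0,-0.0015,0],[0.045,0,0,0,0],[0.085,0,0,0,0],[0.085,0,0,0,0],[0.085,0,0,0,0],[0.085,0,0,0,0],[0.085,0,0,0,0],[0.085,0,0,-0.01,0],[0.085,0,0,-0.03,0],[0.085,0,0,-0.03,0],[0.085,0,0,-0.02,0],[0.085,0,0,0,0]]'
python3 -c "
from h import *
go(.4587,.2542,.33)"
```

```text
t: 22.1
eef_pos: [0.4652, 0.0838, 0.341]
tool_rot: [-0.0, 0.976, 0.219, 0.004]
contact_force: [-0.2, 0.9, 0.4]
gripper_width: 0.996
grasp_force: 0.0
t 22.1 total [ 0.0671 -0.1568  0.0113] rows 5 per row [ 0.0134 -0.0314  0.0023] q7 -1.5 at [0.4652 0.0838 0.341 ]
```

```bash
python3 -m pendant '[[0.055,0.0134,-0.0314,0.0023,0],[0.055,0.0134,-0.0314,0.0023,0],[0.055,0.0134,-0.0314,0.0023,0],[0.055,0.0134,-0.0314,0.0023,0],[0.055,0.0134,-0.0314,0.0023,0],[0.055,0,0,0,0],[0.055,0,0,0,0],[0.055,0,0,0,0]]'
python3 - <<'E'
from h import *
for c in("top","side"):
    im,d=bot.read_camera(c); cv2.imwrite(f"pics/{c}9.png",im)
    print(c,"disc",circ(c,d,(.4638,.0835),.090,.027),circ(c,d,(.4638,.0835),.076,.033))
    print("pins",[circ(c,d,p,.056,.014) for p in((.4587,.2542),(.532,.276),(.404,.29))])
    P=cloud(c,d,np.ones(d.shape,bool));Q=P[(np.hypot(*(P[:,:2]-(.4635,.0835)).T)<.029)&(P[:,2]>.087)&(P[:,2]<.096)]
    if len(Q)>20: A=np.c_[Q[:,:2]-(.4635,.0835),np.ones(len(Q))];print("plane",np.linalg.lstsq(A,Q[:,2],rcond=None)[0].round(4),len(Q))
cv2.imwrite("pics/s9.png",cv2.resize(im[110:260,150:350],(800,600),interpolation=3))
go(.4587,.2542,.191)
E
```

```text
t: 22.77
eef_pos: [0.4569, 0.2532, 0.3245]
tool_rot: [0.0, 0.976, 0.22, -0.001]
contact_force: [0.7, -0.7, -0.4]
gripper_width: 0.646
grasp_force: 0.0
top disc [4.639e-01 8.460e-02 2.710e-02 8.930e-02 4.310e+02] [4.623e-01 8.450e-02 3.300e-02 7.680e-02 2.380e+02]
pins [array([4.579e-01, 2.552e-01, 1.420e-02, 5.690e-02, 9.100e+01]), array([5.295e-01, 2.788e-01, 1.450e-02, 5.670e-02, 1.310e+02]), array([4.008e-01, 2.951e-01, 1.370e-02, 5.680e-02, 1.100e+02])]
plane [-0.0087 -0.0022  0.091 ] 406
side disc [4.633e-01 8.320e-02 2.820e-02 9.010e-02 4.710e+02] [4.628e-01 8.160e-02 3.310e-02 7.630e-02 2.570e+02]
pins [array([4.582e-01, 2.530e-01, 1.450e-02, 5.630e-02, 8.800e+01]), array([5.292e-01, 2.770e-01, 1.420e-02, 5.610e-02, 8.400e+01]), array([4.002e-01, 2.934e-01, 1.450e-02, 5.640e-02, 8.400e+01])]
plane [-0.0003 -0.0025  0.0907] 360
t 22.87 total [ 0.0022 -0.0013  0.1337] rows 4 per row [ 0.0006 -0.0003  0.0334] q7 -1.87 at [0.4573 0.2523 0.3247]
```

View pics/s9.png

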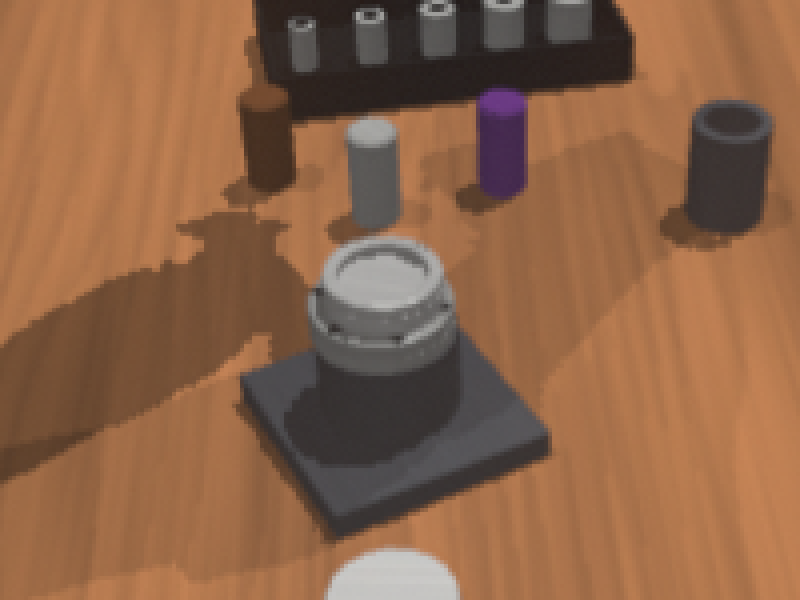

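Disc is seated level on the hub (382,275 in the crop); the bright pin stands at (373,172) between brown and purple. Grasp the pin.

```bash
python3 -m pendant '[[0.055,0.001,-0.0008,0.035,0],[0.055,0.0008,-0.0005,0.035,0],[0.055,0,0,0.033,0],[0.055,0,0,0.027,0],[0.055,0,0,0.003,0],[0.055,0,0,0,0]]'
python3 -m pendant '[[0.018,0,0,0,0],[0.018,0,0,0,0],[0.018,0,0,0,0],[0.018,0,0,0,0],[0.018,0,0,0,0],[0.018,0,0,0,0],[0.018,0,0,0,0],[0.018,0,0,0,0]]'
python3 -m pendant '[[0.018,0,0,-0.01,0],[0.018,0,0,-0.03,0],[0.018,0,0,-0.04,0],[0.018,0,0,-0.04,0],[0.018,0,0,-0.02,0],[0.018,0,0,0,0],[0.018,0,0,0,0],[0.018,0,0,0,0]]'
python3 -c "
from h import *
go(.4636,.0838,.33)"
```

```text
t: 23.37
eef_pos: [0.4578, 0.2544, 0.1909]
tool_rot: [0.001, 0.976, 0.219, -0.002]
contact_force: [-0.2, -0.3, 1.1]
gripper_width: 0.647
grasp_force: 0.0
t: 24.03
eef_pos: [0.459, 0.2561, 0.194]
tool_rot: [-0.0, 0.976, 0.219, 0.002]
contact_force: [-1.0, -0.6, 7.3]
gripper_width: 0.31
grasp_force: 58.9
t: 24.7
eef_pos: [0.4575, 0.2553, 0.3315]
tool_rot: [0.0, 0.976, 0.22, -0.0]
contact_force: [-0.8, -0.2, -1.8]
gripper_width: 0.307
grasp_force: 59.4
t 24.7 total [-0.0679  0.1576  0.0017] rows 5 per row [-0.0136  0.0315  0.0003] q7 -1.87 at [0.4575 0.2553 0.3315]
```

```bash
python3 -m pendant '[[0.018,-0.0136,0.0315,0,0],[0.018,-0.0136,0.0315,0,0],[0.018,-0.0136,0.0315,0,0],[0.018,-0.0136,0.0315,0,0],[0.018,-0.0136,0.0315,0,0],[0.018,0,0,0,0],[0.018,0,0,0,0],[0.018,0,0,0.015,0],[0.018,0,0,0.015,0],[0.018,0,0,0,0],[0.018,0,0,0,0],[0.018,0,0,0,0]]'
python3 - <<'E'
from h import *
go(.4636,.0838,.288)
im,d=bot.read_camera("side"); cv2.imwrite("pics/s10.png",cv2.resize(im[110:260,150:350],(800,600),interpolation=3))
E
```

```text
t: 25.7
eef_pos: [0.4641, 0.0852, 0.3019]
tool_rot: [-0.0, 0.975, 0.22, -0.0]
contact_force: [0.3, -0.1, -1.2]
gripper_width: 0.309
grasp_force: 59.7
t 25.7 total [-0.0011  0.0011  0.0139] rows 1 per row [-0.0011  0.0011  0.0139] q7 -1.53 at [0.4641 0.0852 0.3019]
```

View pics/s10.png

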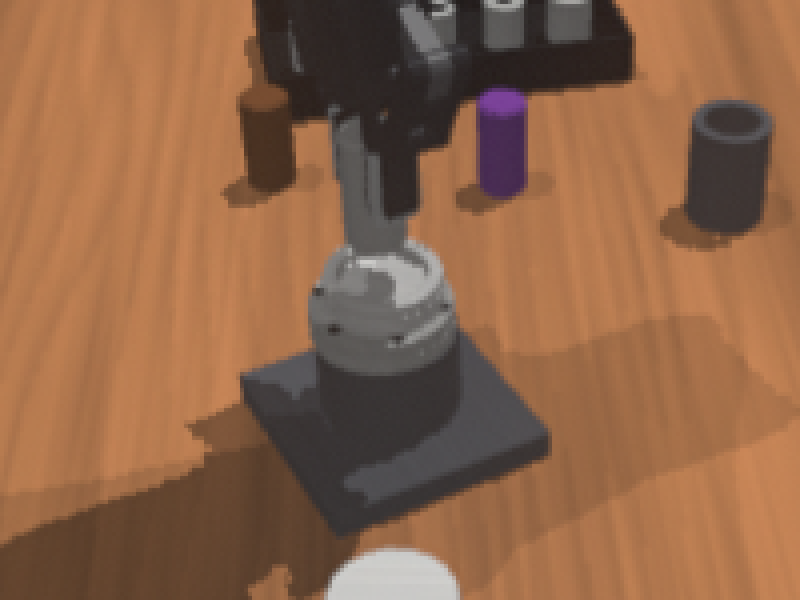

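Pin hangs upright, foot at (375,245), above the disc's recess (382,275). Lower.

```bash
python3 -m pendant '[[0.018,-0.0008,0.0008,0.007,0],[0.018,0,0,0.007,0],[0.018,0,0,0.003,0],[0.018,0,0,0,0],[0.018,0,0,0,0]]'
python3 -m pendant '[[0.018,0,0,0.003,0],[0.018,0,0,0.002,0],[0.018,0,0,0,0],[0.018,0,0,0,0]]'
```

```text
t: 26.17
eef_pos: [0.4637, 0.0833, 0.2846]
tool_rot: [0.0, 0.976, 0.22, -0.0]
contact_force: [-0.1, -1.0, -1.2]
gripper_width: 0.315
grasp_force: 59.7
t: 26.5
eef_pos: [0.4639, 0.0833, 0.2801]
tool_rot: [0.0, 0.976, 0.22, 0.0]
contact_force: [-0.1, 0.6, -0.1]
gripper_width: 0.308
grasp_force: 59.8
```

```bash
python3 -m pendant '[[0.018,0,0,0.0015,0],[0.018,0,0,0.001,0],[0.018,0,0,0,0]]'

```

```text
t: 26.75
eef_pos: [0.4642, 0.0835, 0.2798]
tool_rot: [0.0, 0.976, 0.219, 0.001]
contact_force: [-8.2, -3.3, 27.9]
gripper_width: 0.309
grasp_force: 62.9
```

```bash
python3 -m pendant '[[0.018,0,0,-0.0015,0],[0.018,0,0,0,0],[0.065,0,0,0,0],[0.065,0,0,0,0],[0.065,0,0,0,0],[0.065,0,0,0,0],[0.065,0,0,0,0],[0.065,0,0,-0.01,0],[0.065,0,0,-0.03,0],[0.065,0,0,-0.035,0],[0.065,0,0,-0.035,0],[0.065,0,0,0,0]]'
python3 -m pendant '[[0.065,0.03,0,0,0],[0.065,0.03,0,0,0],[0.065,0.03,0,0,0],[0.065,0.03,0,0,0],[0.065,0,0,0,0],[0.065,0,0,0,0],[0.065,0,0,0,0]]'
python3 - <<'E'
from h import *
for c in("top","side"):
    im,d=bot.read_camera(c)
    for n,z,r in(("pin",.14,.014),("disc",.09,.027),("hub",.076,.033)): print(c,n,circ(c,d,(.4638,.0837),z,r))
    if c=="side": cv2.imwrite("pics/s11.png",im)
E
```

```text
t: 27.75
eef_pos: [0.4656, 0.0841, 0.3959]
tool_rot: [-0.0, 0.976, 0.22, 0.006]
contact_force: [1.1, 0.5, 0.9]
gripper_width: 0.762
grasp_force: 0.0
t: 28.33
eef_pos: [0.5716, 0.1344, 0.3887]
tool_rot: [0.0, 0.976, 0.22, -0.001]
contact_force: [-0.6, -0.1, 0.6]
gripper_width: 0.762
grasp_force: 0.0
top pin None
top disc [4.698e-01 6.840e-02 1.960e-02 9.230e-02 6.400e+01]
top hub [4.682e-01 6.830e-02 2.680e-02 7.660e-02 8.200e+01]
side pin [4.627e-01 8.100e-02 1.400e-02 1.423e-01 1.560e+02]
side disc [4.65e-01 8.18e-02 2.77e-02 9.14e-02 3.26e+02]
side hub [4.626e-01 8.180e-02 3.320e-02 7.630e-02 2.560e+02]
```

View pics/s11.png

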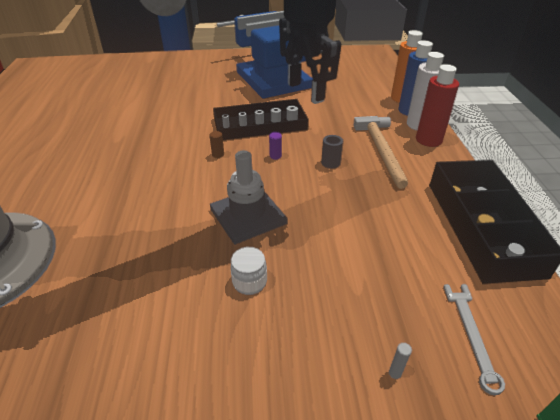

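Stack stands at (247,190) with the pin on top, other things untouched. Depths run 1–2 mm high, so check tilt with the arm out of the way.

```bash
python3 -m pendant '[[0.065,0.03,-0.02,0,0],[0.065,0.03,-0.02,0,0],[0.065,0.03,-0.02,0,0],[0.065,0.03,-0.02,0,0],[0.065,0,0,0,0],[0.065,0,0,0,0],[0.065,0,0,0,0]]'
python3 - <<'E'
from h import *
for c in("top","side"):
  im,d=bot.read_camera(c);P=cloud(c,d,np.ones(d.shape,bool));g=np.hypot(*(P[:,:2]-(.4635,.0835)).T)
  for n,z,r in(("pin",.141,.017),("disc",.0905,.03),("hub",.076,.036)):
    Q=P[(g<r)&(abs(P[:,2]-z)<.005)]
    for _ in range(3):
      if len(Q)<20: break
      A=np.c_[Q[:,:2]-(.4635,.0835),np.ones(len(Q))];k=np.linalg.lstsq(A,Q[:,2],rcond=None)[0];e=abs(A@k-Q[:,2]);Q=Q[e<=max(.0012,np.percentile(e,5))]
    print(c,n,circ(c,d,(.4638,.0837),z,r),k.round(4),len(Q))
  for z in(.1,.11,.12,.13):
    Q=P[(g<.03)&(abs(P[:,2]-z)<.004)]; print(z,Q.mean(0).round(4) if len(Q) else 0,len(Q))
E
```

```text
t: 29.02
eef_pos: [0.6458, 0.2575, 0.3888]
tool_rot: [0.001, 0.976, 0.219, -0.0]
contact_force: [0.6, -0.4, -0.5]
gripper_width: 0.761
grasp_force: 0.0
top pin [4.624e-01 8.340e-02 1.380e-02 1.430e-01 1.660e+02] [0.0269 0.0491 0.1429] 93
top disc [4.637e-01 8.460e-02 2.680e-02 9.190e-02 2.870e+02] [-0.0082  0.0127  0.0916] 86
top hub [4.622e-01 8.450e-02 3.290e-02 7.690e-02 2.330e+02] [-0.0116 -0.0053  0.0766] 121
0.1 [0.4688 0.0788 0.0974] 7
0.11 [0.4602 0.0705 0.1125] 4
0.12 [0.4602 0.0736 0.1174] 2
0.13 [0.4532 0.0748 0.1278] 2
side pin [4.625e-01 8.130e-02 1.420e-02 1.422e-01 1.530e+02] [0.0097 0.107  0.1422] 72
side disc [4.644e-01 8.170e-02 2.770e-02 9.150e-02 3.120e+02] [-0.0042  0.0095  0.0913] 95
side hub [4.63e-01 8.16e-02 3.32e-02 7.64e-02 2.59e+02] [0.0016 0.0175 0.0767] 136
0.1 [0.4636 0.072  0.1004] 61
0.11 [0.4633 0.072  0.1098] 58
0.12 [0.4628 0.0717 0.1201] 62
0.13 [0.4636 0.0717 0.13  ] 66
```

All parts are upright, centred within 2 mm and seated within about 1 mm; the gripper is clear.

```bash
python3 -c "
from station import bot
print(bot.hand_in())"
```

```text
the job is handed in; nothing more can be done
None
```

The wide tube, flanged hub, driver disc and thick pin are stacked on the plate and the job is handed in. The final images put the parts upright, aligned within about 3 mm and seated within about 1 mm. `hand_in()` returned no verdict, and the narrow tube, slim pin and tin were never touched.

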